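# Raise the pop-up desk camera and hold it up

## Robot

A 6-joint arm with a two-finger parallel gripper is mounted at the origin on the work surface; the furniture and walls round the work are solid. World frame = base frame: x ahead of the robot, y to its left, z up, the work surface at z = 0. Lengths are in m, angles in rad, forces in N, time in s.
With the tool pointing down it reaches from about 0.375 to 0.975 m from the base axis. Payload 3.8 kg.
Tool frame: the origin (TCP) lies on the centre line of the jaws, within the pads' length; the fingertips stand 17 mm ahead of it and the grasp point (between the pads) lies 2 mm behind it (bot.tip_extent is the distance from the TCP to the fingertips, in m); z points along the fingers, y is the line along which they close (so a half turn about z gives the same grasp; the last joint's range is limited). The gripper opens to 85 mm and grips with 20 to 120 N. Pads are 22 mm wide; open, the fingers measure 114 mm over their backs; the gripper's body (76 mm by 85 mm) begins 54 mm behind the grasp point. The pads swing forward as they close: fully open they stand 13 mm farther back than shut.
Start: joints at [1.241, 0.264, 1.604, -0, 1.274, -0.037], TCP at [0.195, 0.646, 0.248] pointing down, gripper open.
Joint ranges: [-2.63, 2.63], [-0.94, 2.18], [0.31, 2.57], [-1.31, 4.45], [0, 2.66], [-2.55, 2.55]. Speed limits (rad/s): [2.57, 2.57, 3.14, 3.14, 3.14, 3.14].

## Interface

Orientations are given as a rotation vector (axis times angle).
In Python, from workcell import readout, read_camera, finish_job, bot gives the robot as it stands.
- The arm moves only by the tool jog_arm, never from a script. Its argument "deltas" is one flat list of numbers, 7 for each row, row after row: the shift along the tool's x, y, z in m, then the turn, a rotation vector about the tool's x, y, z in degrees, then the gripper command: -1 is shut, 1 is fully open, values between are in proportion. A call has 1 to 8 rows; each row is the pose to reach, as a shift and turn from the pose commanded when the call began, along the tool's axes at that moment; what a row does not reach only later rows make up. A row lasts 1/10 s, in which the tool goes at most 50 mm and 8.59 degrees, less where a joint would pass 70% of its speed; a pose out of reach is approached as far as the arm can. A call with a gripper value outside its range is refused whole. The fingers move at their own pace and stop on an object; "squeeze" is the grip in N (left out, the last holds). Time passes only in rows, so rows that repeat a pose let the fingers close. It gives the time, the measured TCP pose, the force, the opening and the grip force at its end, in the units of the state.
- readout.read_state(): the state, without advancing time (a new reading comes with each control period).
- read_camera(name): name is "scene" or "top"; returns a dict with "color" (420x560x3 uint8, blue, green, red), "fx", "fy", "cx", "cy" (pixels), "origin" and "attitude" of the camera in the world. Camera axes: x right, y down, z forward; pixel columns grow to the right and rows downward; lengths in m; the calibration is good to about 2 mm. A picture is of the moment at which its call begins. There is no depth.
- finish_job(): hands the job in; it is judged then, once.
The state is a dict: "time": time; "q": joint angles; "joint_vel": joint speeds; "joint_torque": joint torques, N m; "tool_pos": TCP position; "tcp_rot": TCP orientation; "wrist_force": force on the tool from outside, world axes, zero at the start; "torque": the same for the moment, N m; "width": opening from 0.0 (shut) to 1.0 (fully open); "grip_force": force on a finger pad.
Only numpy, scipy, OpenCV 4.12 (cv2) and the standard library are available. Lean on these libraries where they do the work, as an engineer would, in place of code of your own. Each camera call takes 0.05 s, during which the arm holds its last target. There are 200 camera calls.

## Task

Get the pop-up desk camera ready for the check-in photo: press the orange release button so that the sunken camera head springs up, then take the head by its two sides without touching the lens and pull it straight up, past the first stop, to the second stop where the mast is fully out. The mast springs back when let go, so finish while still holding the head there at full height. Leave the other things on the desk where they are.

Things in the scene. Friction and masses are not known exactly. Their poses are not given: they have to be found in the camera images.
- console: The camera console: grey box with a black top, 90 (x) x 172 (y) x 112 mm high, fixed to the desk. Origin: centre of its underside; z up, x towards its back, y to its left. In its top, at x 0, y +40 mm, is a 48 mm square well with the camera head sunk in it, top flush; at y -48 mm is the orange release button. Turned by up to 0.6 rad.
- release_top (a point): Centre of the top face of the orange round release button, 28 mm across, in a low black housing on the console's top. It is pressed straight down.
- release (a joint): Travel of the release button in m: 0 up, 0.006 fully down (about 4 N, spring return). From about 3 mm down a latch lets go of the camera head, which then springs up by itself and stays up by about 32 mm when the button is let go. While latched, the head cannot be drawn out.
- camera: The camera head: white rounded block 36 x 36 mm and 34 mm high on a thin black foot plate (44 x 44 x 6 mm). Origin: centre of the underside of the foot plate, top face 40 mm above it; axes as the console's (x towards the back, y left). Sprung up, its top stands about 32 mm above the console's top, the foot plate still in the well. It only moves straight up and down.
- camera_grip (a point): Centre of the white block's gripping zone, 12 mm below its top face, 28 mm above the underside of the foot plate; axes as the console's. Fingers pinch along y, on the plain left and right faces, 36 mm apart. Sprung up, this point is about 20 mm above the console's top.
- lens: The black lens, 23 mm across, standing 3 mm out of the middle of the head's front (-x) face, which must not be touched; origin in its centre on that face.
- upper_tube (a joint): How far the thin upper mast section (with the head) is out of the lower one, m: 0 shut, about 0.032 after springing up, 0.055 at its stop (the first stop). Light to pull, 1 to 2 N.
- lower_tube (a joint): How far the thick lower mast section is out of the console, m: 0 in, 0.055 at its stop (the second stop). It follows once the upper section is at its stop, against a return spring: pull of 5.5 N at the beginning to 8 N at the end, plus about 1 N when pulled at 0.05 m/s. Let go, it runs back. Fully out, the head is 110 mm higher than when shut.
- stamp_a: Wooden hand stamp standing upright, 21x46x71 mm, loose, a bystander to be left alone. Stands near the front of the desk.
- glue_stick: Glue stick with a blue cap, standing upright, 28 mm across, 88 mm high, loose, a bystander to be left alone. Stands left of the console, in front of a tall fixed file stand (to 0.32 m high, about x 0.6, y 0.26) that the arm must go round or over.
- desk_bell: Desk bell, chrome dome on a black foot, 86 mm across, 64 mm high, loose, a bystander to be left alone. Near the right edge of the desk.
- tally_counter: Hand tally counter, 76x51x23 mm, loose, a bystander to be left alone. Lies just in front of the console.

How it is judged:
On the way, in this order (a step that is already met when the one before it is completed fails the run):
1. the release button is pressed (value of joint release above 0.002 m).
2. the head is held in the fingers and drawn to the first stop (value of joint upper_tube above 0.049 m and contact force between the fingers and camera above 2 N).
3. the head is drawn to the second stop (all of step 2 and value of joint lower_tube above 0.049 m), for 0.2 s.
At the end, for the whole second after the job is handed in: Both mast sections are out to within 6 mm of their 55 mm stops, the fingers hold the camera head (contact force over 2 N) and it is still (under 20 mm/s). The lens has not been touched and no bystander has moved more than 30 mm (all of step 3 and linear speed of camera below 0.02 m/s); the arm keeps its last pose, push and grip.
It fails at once if the lens is touched (contact force between the fingers and lens above 0.5 N).
It fails at once if one of the other things on the desk is moved by more than 30 mm (distance of any of stamp_a, glue_stick, desk_bell, tally_counter from where it was at the start of the episode above 0.03 m).
It also fails if it takes over 45 s, if anything falls off the work surface, if the arm or the gripper's body presses on something with over 40 N, if the wrist force passes 120 N, or if a joint passes its speed limit or range.

## Working session

There is one attempt and no reset: what is moved stays moved. The work goes in short steps, Python scripts to look and compute and a tool call to move; the robot and the scene stay as the last step left them, time stands still between calls to the robot, and variables do not carry over. Pictures are saved under pics/ and viewed, at most 10 in all, crops included, and the job is handed in when it is done.

Besides the shell and the picture viewer there is one more tool, called after "Call:" by a JSON object that holds its "method" and its "body". jog_arm: Moves the arm, as the interface text tells. Its arguments: {"type":"object","properties":{"deltas":{"type":"array"},"squeeze":{"type":"number"}},"required":["deltas"]}

```bash
mkdir -p pics; ls
cat > h.py <<'E'
import numpy as np,cv2
from scipy.spatial.transform import Rotation as R
from workcell import readout, read_camera, finish_job, bot
def att(a):
    a=np.array(a,float)
    return a if a.shape==(3,3) else R.from_rotvec(a).as_matrix() if a.size==3 else R.from_quat(a).as_matrix()
def ray(c,u,v):
    return att(c["attitude"])@np.array([(u-c["cx"])/c["fx"],(v-c["cy"])/c["fy"],1])
def at_z(c,u,v,z):
    o=np.array(c["origin"]);d=ray(c,u,v);return o+d*(z-o[2])/d[2]
def proj(c,p):
    q=att(c["attitude"]).T@(np.array(p)-c["origin"]);return q[0]/q[2]*c["fx"]+c["cx"],q[1]/q[2]*c["fy"]+c["cy"]
E
python3 - <<'E'
from h import *
import pickle
for n in("scene","top"):
    c=read_camera(n);cv2.imwrite(f"pics/{n}0.png",c["color"]);pickle.dump(c,open(n+".pkl","wb"))
    print(n,c["origin"],c["attitude"],c["fx"],c["cx"],c["cy"])
s=readout.read_state();print(s)
E
```

```text
pics
scene [-0.16043315 -0.59731171  0.63992821] [-1.96767212  0.8383958  -0.46279542] 429.69190768036566 282.3985463007343 209.9341170644419
top [0.26613061 0.00274263 0.92185491] [-1.97359869  2.26559537 -0.23350934] 419.1478163769256 278.9359880715956 209.33168776357775
{'time': 0.1, 'q': array([ 1.24112783e+00,  2.64670132e-01,  1.60527420e+00, -2.28418351e-05,
        1.27372673e+00, -3.68624860e-02]), 'joint_vel': array([ 4.26377487e-05, -2.75243285e-03, -5.34293915e-03, -1.93774679e-04,
       -6.97702693e-04,  9.43151395e-04]), 'joint_torque': array([-6.16287275e-05, -5.16698205e+01, -3.68590271e+01, -3.04242178e-05,
        6.16862235e-03,  1.38608144e-05]), 'tool_pos': array([0.19460522, 0.64565794, 0.24707183]), 'tcp_rot': array([-0.45823453, -3.10763098,  0.00321596]), 'wrist_force': array([ 0.23827239, -0.8470286 ,  0.01700144]), 'torque': array([-0.02580242,  0.00578548, -0.0066358 ]), 'grip_force': 0.0, 'width': 0.9965873685548644}
```

View pics/scene0.png

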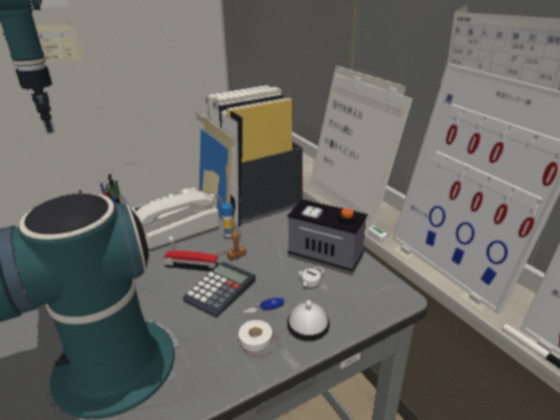

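View pics/top0.png

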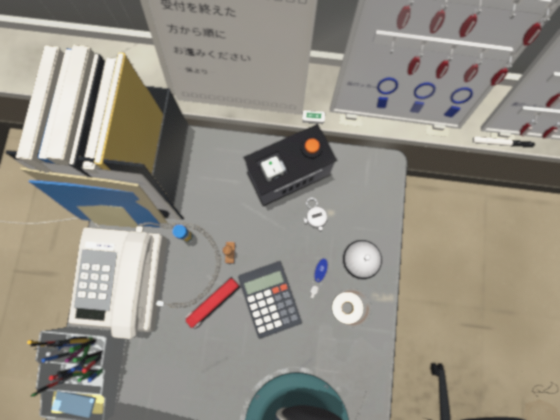

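The top view shows the button near (312,146), the white head near (273,167), and the tally counter near (316,215). The glue stick is near (180,231). I'll enlarge the console in both views.

Run:
```python
from h import *
import pickle
t=pickle.load(open("top.pkl","rb"));s=pickle.load(open("scene.pkl","rb"))
a=cv2.resize(t["color"][120:210,240:345],None,fx=5,fy=5,interpolation=cv2.INTER_CUBIC)
cv2.imwrite("pics/c.png",a)
b=at_z(t,312,146,.122);h=at_z(t,273,167,.112);print(b,h,np.linalg.norm(b-h),np.arctan2(*(h-b)[[1,0]]))
b2=at_z(s,347,213,.122);h2=at_z(s,313,212,.112);print(b2,h2)
for u,v in[(331,127),(336,160),(264,203),(244,158)]:print(at_z(t,u,v,.112))
print(at_z(t,180,231,.088))
```

```text
[ 0.54648658 -0.10751882  0.122     ] [ 0.51666081 -0.02425893  0.112     ] 0.0890044204071251 1.9147795844230266
[ 0.55657515 -0.10084724  0.122     ] [ 0.51876298 -0.02922487  0.112     ]
[ 0.58532792 -0.15390626  0.112     ]
[ 0.51394747 -0.15242486  0.112     ]
[0.44558147 0.0033737  0.112     ]
[0.54341606 0.03125562 0.112     ]
[0.41687936 0.17785224 0.088     ]
```

View pics/c.png

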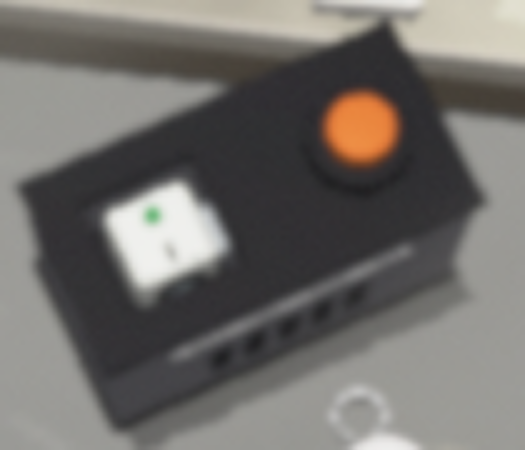

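Run:
```python
from h import *
import pickle
t=pickle.load(open("top.pkl","rb"));s=pickle.load(open("scene.pkl","rb"))
f=lambda u,v,z:at_z(t,240+u/5,120+v/5,z)
q=[f(*p,.112) for p in[(22,187),(385,22),(485,202),(115,378)]]
for i in range(4):
    d=q[i]-q[(i+1)%4];print(q[i],np.linalg.norm(d),np.arctan2(d[1],d[0]))
print("c",np.mean(q,0))
for z in(.115,.12,.125,.13):print(f(361,128,z))
print(f(163,238,.112))
st=readout.read_state();print(R.from_rotvec(st["tcp_rot"]).as_matrix().round(3))
for p in [(.55,-.105,.122),(.5166,-.024,.112)]:print(proj(s,p))
```

```text
[0.5445667  0.03030086 0.112     ] 0.1644428116528182 1.8815391541117616
[ 0.59484772 -0.12626625  0.112     ] 0.08666529585507224 0.3292721553100254
[ 0.51283826 -0.15428985  0.112     ] 0.1660449685077125 -1.2517599684934724
[0.46075798 0.00337618 0.112     ] 0.08802750241982879 -2.8307440477125283
c [ 0.52825266 -0.06171976  0.112     ]
[ 0.54972929 -0.10901673  0.115     ]
[ 0.54797186 -0.10832417  0.12      ]
[ 0.54621443 -0.10763161  0.125     ]
[ 0.544457   -0.10693905  0.13      ]
[ 0.51552366 -0.02329184  0.112     ]
[[-0.957  0.289 -0.001]
 [ 0.289  0.957 -0.002]
 [ 0.    -0.002 -1.   ]]
(np.float64(346.72898491070794), np.float64(214.69537919785216))
(np.float64(310.75470574829376), np.float64(211.57469176842838))
```

Call:
{"method": "jog_arm", "body": {"deltas": [0,0,-0.05,0,0,0,-1,0,0,-0.1,0,0,0,-1,0,0,-0.15,0,0,0,-1,0,0,-0.2,0,0,0,-1,-0.033,-0.037,-0.2,0,0,0,-1,-0.066,-0.074,-0.2,0,0,0,-1,-0.099,-0.111,-0.2,0,0,0,-1,-0.132,-0.148,-0.2,0,0,0,-1]}}

```text
time: 0.9
tool_pos: [0.2788, 0.4647, 0.4477]
tcp_rot: [-0.457, -3.108, 0.001]
wrist_force: [1.6, 0.5, 0.5]
width: -0.001
grip_force: 0.0
```

Call:
{"method": "jog_arm", "body": {"deltas": [-0.033,-0.037,0,0,0,0,-1,-0.066,-0.074,0,0,0,0,-1,-0.099,-0.111,0,0,0,0,-1,-0.132,-0.148,0,0,0,0,-1,-0.165,-0.185,0,0,0,0,-1,-0.198,-0.222,0,0,0,0,-1,-0.231,-0.259,0,0,0,0,-1,-0.264,-0.296,0,0,0,0,-1]}}

```text
time: 1.7
tool_pos: [0.446, 0.1049, 0.448]
tcp_rot: [0.458, 3.108, 0.0]
wrist_force: [0.8, -0.6, 0.0]
width: -0.006
grip_force: 0.0
```

Call:
{"method": "jog_arm", "body": {"deltas": [-0.033,-0.037,0,0,0,-8,-1,-0.066,-0.074,0.01,0,0,-16,-1,-0.1,-0.111,0.03,0,0,-24,-1,-0.132,-0.148,0.07,0,0,-32,-1,-0.156,-0.174,0.11,0,0,-35.4,-1,-0.156,-0.174,0.16,0,0,-35.4,-1,-0.156,-0.174,0.21,0,0,-35.4,-1,-0.156,-0.174,0.228,0,0,-35.4,-1]}}

```text
time: 2.5
tool_pos: [0.544, -0.1056, 0.2171]
tcp_rot: [0.506, -3.099, -0.001]
wrist_force: [0.2, 0.8, -0.7]
width: 0.001
grip_force: 0.0
```

Run:
```python
from h import *
c=read_camera("top");s=read_camera("scene")
st=readout.read_state();p=st["tool_pos"];M=R.from_rotvec(st["tcp_rot"]).as_matrix();print(p,M.round(3),st["q"],bot.tip_extent)
d=M.T@(np.array([.545,-.1075,.142])-p);print("delta tool to TCP over button z.142",d)
def crop(c,u,v,h,w):
    u,v=int(u),int(v);return cv2.resize(c["color"][v-h:v+h,u-w:u+w],None,fx=4,fy=4,interpolation=cv2.INTER_CUBIC)
a=crop(c,*proj(c,[.54,-.1,.15]),50,50);b=crop(s,*proj(s,[.54,-.1,.15]),50,50)
cv2.imwrite("pics/d.png",np.hstack([a,b]))
```

```text
[ 0.53942658 -0.10398667  0.21199946] [[-0.948 -0.318 -0.015]
 [-0.319  0.948  0.004]
 [ 0.013  0.008 -1.   ]] [-2.35728730e-01  6.31687449e-02  1.90444699e+00 -8.76516688e-05
  1.18966705e+00 -2.13062275e+00] 0.017
delta tool to TCP over button z.142 [-0.00509721 -0.00568345  0.06989312]
```

View pics/d.png

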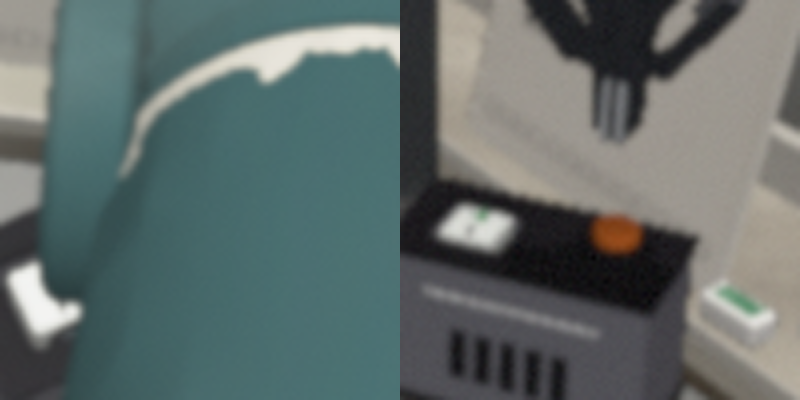

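The scene view shows the shut fingers above the button. The arm covers the button in the top view. I'll lower it and let it settle.

Call:
{"method": "jog_arm", "body": {"deltas": [0,0,0.03,0,0,0,-1,0,0,0.06,0,0,0,-1,0,0,0.06,0,0,0,-1,0,0,0.06,0,0,0,-1]}}

```text
time: 3.0
tool_pos: [0.5457, -0.1047, 0.1621]
tcp_rot: [-0.509, 3.099, -0.001]
wrist_force: [0.3, 0.2, 0.6]
width: 0.001
grip_force: 0.0
```

Call:
{"method": "jog_arm", "body": {"deltas": [0.002,-0.003,0.01,0,0,0,-1,0.002,-0.003,0.016,0,0,0,-1,0.002,-0.003,0.019,0,0,0,-1,0.002,-0.003,0.022,0,0,0,-1]}}

```text
time: 3.4
tool_pos: [0.5463, -0.1092, 0.1443]
tcp_rot: [-0.508, 3.096, -0.004]
wrist_force: [-12.9, 0.9, 39.8]
width: -0.003
grip_force: 19.7
```

Call:
{"method": "jog_arm", "body": {"deltas": [0,0,-0.02,0,0,0,-1,0,0,-0.06,0,0,0,-1,0,0,-0.09,0,0,0,1,0,0,-0.09,0,0,0,1]}}

```text
time: 3.8
tool_pos: [0.5474, -0.1091, 0.2346]
tcp_rot: [-0.507, 3.091, -0.006]
wrist_force: [0.7, -0.4, 0.2]
width: 0.327
grip_force: 0.0
```

Run:
```python
from h import *
s=read_camera("scene");c=read_camera("top")
st=readout.read_state();p=st["tool_pos"];M=R.from_rotvec(st["tcp_rot"]).as_matrix();print(p,M.round(3),st["wrist_force"],st["width"])
print("d",M.T@(np.array([.5155,-.0238,.19])-p), proj(s,[.5155,-.0238,.144]))
cv2.imwrite("pics/e.png",cv2.resize(s["color"][130:280,230:430],None,fx=4,fy=4,interpolation=cv2.INTER_CUBIC))
```

```text
[ 0.54456106 -0.10837348  0.229522  ] [[-0.948 -0.319  0.002]
 [-0.319  0.948 -0.001]
 [-0.002 -0.001 -1.   ]] [-0.97483837 -0.27272907 -1.38167374] 0.5028006981891973
d [0.0006112  0.0894751  0.03940862] (np.float64(310.6751673192217), np.float64(200.06178280277882))
```

View pics/e.png

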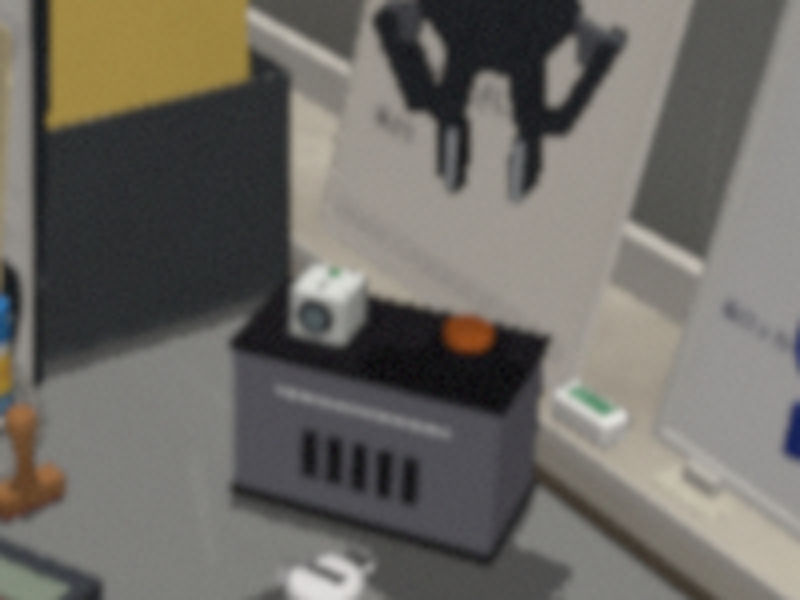

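The head has sprung up: its top centre is near (313,201) full-frame, and I predicted (311,200). Next I'll move over it.

Call:
{"method": "jog_arm", "body": {"deltas": [0,0.03,0,0,0,0,1,0,0.06,0.01,0,0,0,1,0,0.09,0.025,0,0,0,1,0,0.09,0.035,0,0,0,1,0,0.09,0.035,0,0,0,1,0,0.09,0.035,0,0,0,1]}}

```text
time: 4.5
tool_pos: [0.5149, -0.0234, 0.1923]
tcp_rot: [0.508, -3.098, -0.0]
wrist_force: [0.8, -0.6, 0.8]
width: 0.998
grip_force: 0.0
```

Run:
```python
from h import *
s=read_camera("scene")
st=readout.read_state();p=st["tool_pos"];M=R.from_rotvec(st["tcp_rot"]).as_matrix();print(p,M.round(3),st["wrist_force"],st["width"])
print("d",M.T@(np.array([.5155,-.0238,.137])-p))
cv2.imwrite("pics/f.png",cv2.resize(s["color"][130:230,260:380],None,fx=5,fy=5,interpolation=cv2.INTER_CUBIC))
```

```text
[ 0.51555397 -0.02366152  0.19311836] [[-0.948 -0.319 -0.   ]
 [-0.319  0.948 -0.   ]
 [ 0.    -0.    -1.   ]] [-0.14621964 -0.63382436 -0.52696053] 1.002400923952864
d [ 7.18139990e-05 -1.05045362e-04  5.61184076e-02]
```

View pics/f.png

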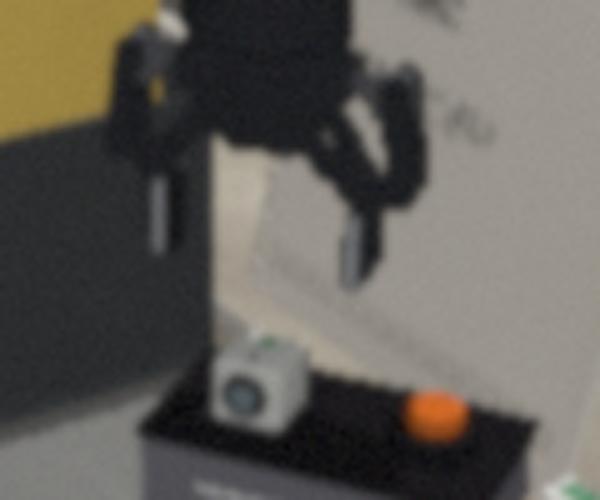

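The head sits between the open fingers, with the tips at about (160,250) and (350,285) and the head top at about (262,355). I'll lower and close gently.

Call:
{"method": "jog_arm", "body": {"deltas": [0,0,0.03,0,0,0,1,0,0,0.05,0,0,0,1,0,0,0.056,0,0,0,1,0,0,0.056,0,0,0,0.2,0,0,0.056,0,0,0,-1,0,0,0.056,0,0,0,-1,0,0,0.056,0,0,0,-1,0,0,0.056,0,0,0,-1], "squeeze": 40}}

```text
time: 5.35
tool_pos: [0.5162, -0.0229, 0.1383]
tcp_rot: [-0.507, 3.098, -0.001]
wrist_force: [1.0, 0.5, 0.3]
width: 0.407
grip_force: 45.8
```

Call:
{"method": "jog_arm", "body": {"deltas": [0,0,-0.004,0,0,0,-1,0,0,-0.01,0,0,0,-1,0,0,-0.016,0,0,0,-1,0,0,-0.022,0,0,0,-1,0,0,-0.027,0,0,0,-1,0,0,-0.032,0,0,0,-1,0,0,-0.037,0,0,0,-1,0,0,-0.042,0,0,0,-1], "squeeze": 60}}

```text
time: 6.15
tool_pos: [0.5155, -0.0231, 0.1789]
tcp_rot: [-0.508, 3.1, -0.001]
wrist_force: [6.3, -0.1, -7.6]
width: 0.407
grip_force: 65.1
```

Call:
{"method": "jog_arm", "body": {"deltas": [0,0,-0.005,0,0,0,-1,0,0,-0.01,0,0,0,-1,0,0,-0.015,0,0,0,-1,0,0,-0.02,0,0,0,-1,0,0,-0.025,0,0,0,-1,0,0,-0.03,0,0,0,-1,0,0,-0.034,0,0,0,-1,0,0,-0.034,0,0,0,-1]}}

```text
time: 6.95
tool_pos: [0.5155, -0.0231, 0.2129]
tcp_rot: [-0.508, 3.1, -0.001]
wrist_force: [5.5, -0.2, -7.3]
width: 0.405
grip_force: 65.1
```

Call:
{"method": "jog_arm", "body": {"deltas": [0,0,-0.002,0,0,0,-1,0,0,-0.003,0,0,0,-1,0,0,-0.004,0,0,0,-1,0,0,-0.004,0,0,0,-1,0,0,-0.004,0,0,0,-1,0,0,-0.004,0,0,0,-1]}}

```text
time: 7.55
tool_pos: [0.5155, -0.0231, 0.2163]
tcp_rot: [-0.508, 3.1, -0.001]
wrist_force: [7.2, 0.2, -7.4]
width: 0.409
grip_force: 65.0
```

Run:
```python
from h import *
s=read_camera("scene");st=readout.read_state();print(st["tool_pos"],st["wrist_force"],st["grip_force"],st["width"])
cv2.imwrite("pics/g.png",cv2.resize(s["color"][130:250,250:390],None,fx=5,fy=5,interpolation=cv2.INTER_CUBIC))
```

```text
[ 0.5154921  -0.02308953  0.2163208 ] [ 6.6188583  -1.26492739 -7.01747821] 65.01708269119263 0.40561215061697925
```

View pics/g.png

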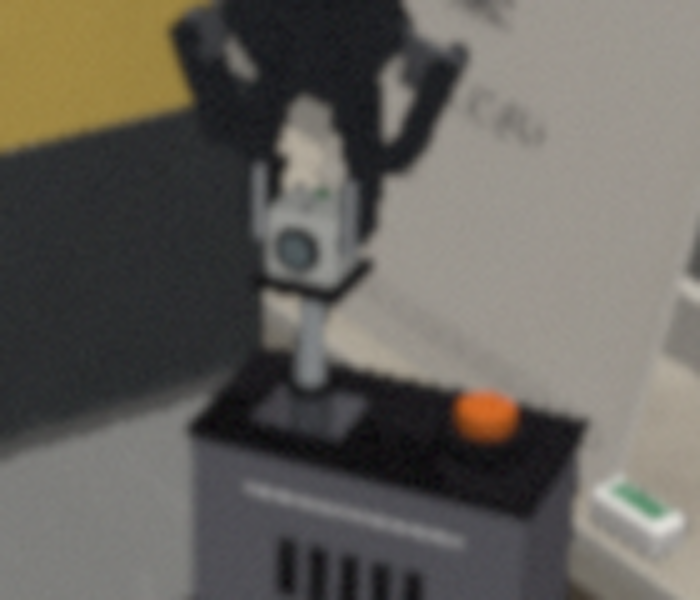

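Run:
```python
from h import *
s=read_camera("scene");y=.325
X=np.array([np.cos(y),np.sin(y),0]);
for n,z in [("well",.112),("lens?",None)]:
    pass
f=lambda p:((np.array(proj(s,p))-[250,130])*5).round()
c=np.array([.5155,-.0235,0])
print("console top at head axis",f(c+[0,0,.112]),"button",f([.545,-.1075,.126]))
for up in(.075,.09,.1,.105,.11):
    print(up,"top",f(c+[0,0,.112+up]),"foot bottom",f(c+[0,0,.072+up]),"lens c",f(c-X*.018+[0,0,.112+up-.017]))
Y=np.array([-X[1],X[0],0]);print("tips",f(c+Y*.02+[0,0,.199]),f(c-Y*.02+[0,0,.199]))
```

```text
console top at head axis [301. 408.] button [482. 422.]
0.075 top [305. 269.] foot bottom [303. 345.] lens c [289. 318.]
0.09 top [306. 240.] foot bottom [304. 316.] lens c [290. 289.]
0.1 top [306. 220.] foot bottom [304. 298.] lens c [290. 270.]
0.105 top [306. 210.] foot bottom [304. 288.] lens c [290. 260.]
0.11 top [307. 200.] foot bottom [305. 278.] lens c [291. 250.]
tips [265. 238.] [346. 254.]
```

The picture shows the lens at (297,247). My projection for full height (110 mm up) is (291,250), so the grip hasn't slipped. I'll nudge up slightly to feel for the stop.

Call:
{"method": "jog_arm", "body": {"deltas": [0,0,-0.001,0,0,0,-1,0,0,-0.002,0,0,0,-1,0,0,-0.002,0,0,0,-1,0,0,-0.002,0,0,0,-1]}}

```text
time: 8.05
tool_pos: [0.5155, -0.0231, 0.2183]
tcp_rot: [-0.508, 3.1, -0.001]
wrist_force: [5.9, 0.0, -7.6]
width: 0.405
grip_force: 65.0
```

Call:
{"method": "jog_arm", "body": {"deltas": [0,0,-0.001,0,0,0,-1,0,0,-0.002,0,0,0,-1,0,0,-0.003,0,0,0,-1,0,0,-0.003,0,0,0,-1,0,0,-0.003,0,0,0,-1]}}

```text
time: 8.55
tool_pos: [0.5151, -0.0231, 0.2195]
tcp_rot: [0.508, -3.099, 0.0]
wrist_force: [9.0, -0.6, -15.4]
width: 0.401
grip_force: 64.1
```

The force rise to 15 N shows the second stop has been reached.

Call:
{"method": "jog_arm", "body": {"deltas": [0,0,0,0,0,0,-1,0,0,0,0,0,0,-1,0,0,0,0,0,0,-1]}}

```text
time: 8.85
tool_pos: [0.5151, -0.0231, 0.2195]
tcp_rot: [0.508, -3.099, 0.0]
wrist_force: [9.0, -0.8, -15.7]
width: 0.402
grip_force: 64.1
```

```bash
python3 -c "
from h import *
s=readout.read_state();print(s['tool_pos'],s['wrist_force'],s['grip_force']);print(finish_job())"
```

```text
[ 0.51513034 -0.02314314  0.21947872] [  8.98258459  -0.77670556 -15.68484879] 64.06459450721741
the job is handed in; nothing more can be done
None
```

I pressed the release button, took the camera head by its two sides and pulled it up to the second stop, and handed the job in still holding it there (about 64 N grip, steady); no verdict came back.

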